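Slide the wide tin along the fence onto the sprung stop and start the coder

TASK

Bring the wide round tin up against the bare right-hand end of the low fence, before it goes onto the steel strip, then slide it along the fence, upright and kept against the fence all the way, until it squeezes the rubber buffer gently but firmly: the spring should clearly give (about 8 N) but not be rammed to its end, and should be held so for about a second. Leave the tin standing there against fence and buffer, then press the black button all the way down and let go. Handle the tin gently and leave the other things on the bench alone.

Things in the scene. Friction and masses are not known exactly. Their poses are not given: they have to be found in the camera images.
- tin: closed upright round steel tin with a paper label, 100 mm in diameter, 80 mm high, about 0.5 to 0.8 kg: too wide to grip; smooth, slides easily (friction about 0.3 to 0.4). Origin: centre of its underside (on the bench); z along its axis.
- jig: fixed straight aluminium fence 420 mm long, 8 mm thick, 40 mm high, with a low foot behind it. Origin: on the bench, on the working face (robot's side). +y runs along the fence towards the stop (robot's left), +x through the fence, away from the robot. The working face is x = 0, y = -240 to +180 mm; the tin touches it when its axis is at x = -50 mm.
- strip_start (a point): on the bench, 50 mm before the fence's face, 100 mm to the -y side of the fence's origin: where the thin flush steel strip (look only, no step) begins; it runs on along the fence, +y, to the stop. The bare bench on the -y side of this point is where the tin is first brought to the fence.
- stop: fixed grey block at the stop end of the fence, square to it: 70 mm (x, across the lane) x 60 mm (y, along it) x 60 mm high. Origin: centre of its underside; axes parallel to the fence's. It carries the screw and buffer, which face -y, straight ahead of a tin that runs along the fence.
- screw_root (a point): on the block's -y face, 40 mm above the bench: an adjusting screw with a round rubber buffer 30 mm across sticks out of it to -y. The buffer's tip stands 15 to 45 mm out of the face, set differently each time and not measured: find it by feel or by eye. The buffer is sprung: 2.5 N per mm, 6 mm of travel. Block and screw do not give.
- start (a joint): travel of the black push button, m: 0 up, 0.006 fully down (spring, 5 N at the bottom, comes back up).
- start_top (a point): centre of the top face of the black round button, 32 mm across, on a grey 70 x 70 mm control box, 45 mm high, at the left of the bench near the robot; press straight down.
- tape: bystander: tape roll, cardboard-coloured ring 100 mm across, 48 mm high, lying flat. Origin: centre of the underside. Leave alone.
- bolt: bystander: bolt, steel, 130 mm long, lying along its x axis, up to 28 mm thick. Origin: centre of the underside. Leave alone.
- cap_a: bystander: first screw cap, 48 mm across, 18 mm high, lying on the robot's side of the lane. Origin: centre of the underside. Leave alone.
- cap_b: bystander: second screw cap, 48 mm across, 18 mm high, lying behind the fence. Origin: centre of the underside. Leave alone.
- carton: bystander: small carton, 90 x 140 x 100 mm. Origin: centre of the underside. Leave alone.
- jar: bystander: jar, 68 mm across, 130 mm high. Origin: centre of the underside. Leave alone.
- spray: bystander: bottle, 56 mm across, 170 mm high. Origin: centre of the underside. Leave alone.
Not all that is in view belongs to the job. Leave any orange look-alike of the part that bears start alone.

How it is judged (in metres and radians):
On the way, in this order (a step that is already met when the one before it is completed fails the run):
1. the tin stands against the fence (within 4 mm) on the bare stretch: its axis not yet over the strip (x of tin in the frame of jig above -0.054 m and y of tin in the frame of jig below -0.09 m), for 0.2 s.
2. the tin, against the fence (within 5 mm), is held squeezing the buffer with more than 4 N (x of tin in the frame of jig above -0.055 m and contact force between tin and stop above 4 N), for 0.4 s.
3. the button is pressed down (more than 4.5 mm) while the tin rests against the buffer (value of joint start above 0.0045 m and contact force between tin and stop above 0.3 N), for 0.05 s.
At the end, for the whole second after the job is handed in: the tin stands upright (within 0.05 rad) and at rest against the fence (within 6 mm) and still bears on the buffer (more than 0.3 N), and the button is up again (under 2 mm) (x of tin in the frame of jig between -0.056 and -0.046 m and contact force between tin and stop above 0.3 N and angle between tin's own z axis and vertical below 0.05 rad and linear speed of tin below 0.01 m/s and value of joint start below 0.002 m); the robot touches nothing.
It fails at once if the tin is pressed too hard: more than 18 N on buffer or stop, or more than 20 N on the fence (contact force between tin and stop above 18 N or contact force between tin and jig above 20 N).
It fails at once if the tin is more than 12 mm off the fence once its axis is over the strip (y of tin in the frame of jig above -0.085 m and x of tin in the frame of jig below -0.062 m).
It fails at once if the tin tips by more than 0.2 rad or is lifted more than 10 mm (angle between tin's own z axis and vertical above 0.2 rad or height (world z) of tin above 0.01 m).
It fails at once if the button is pressed (3 mm) while the tin is not bearing on the buffer (value of joint start above 0.003 m and contact force between tin and stop below 0.2 N).
It fails at once if a bystander (tape roll, bolt, cap, carton, jar, bottle) is moved by more than 15 mm (distance of any of tape, bolt, cap_a, cap_b, carton, jar, spray from where it was at the start of the episode above 0.015 m).
It also fails if it takes over 72 s, if anything falls off the work surface, if the arm or the gripper's body presses on something with over 40 N, if the wrist force passes 120 N, or if a joint passes its speed limit or range.

ROBOT

A 6-joint arm with a two-finger parallel gripper is mounted at the origin on the work surface. World frame = base frame: x ahead of the robot, y to its left, z up, the work surface at z = 0. Lengths are in mm, angles in rad, forces in N, time in s.
With the tool pointing down it reaches from about 350 to 725 mm from the base axis. Payload 6 kg.
Tool frame: the origin (TCP) lies at the centre of the arm's flange, where the gripper is bolted on; the fingertips stand 173 mm ahead of it and the grasp point (between the pads) lies 155 mm ahead of it; x points along the fingers, z is the direction in which the jaws open and shut, and the axes are right-handed (so a half turn about x gives the same grasp; the last joint's range is limited). The gripper opens to 85 mm and grips with 20 to 120 N. Pads are 22 mm wide; open, the fingers measure 114 mm over their backs; the gripper's body (76 mm by 85 mm) begins 54 mm behind the grasp point. The pads swing forward as they close: fully open they stand 13 mm farther back than shut.
Start: joints at [-0.972, 0.04, 0.085, 0, -1.615, -0.334], TCP at [157.05, -579.076, 404.661] pointing down, gripper open.
Joint ranges: [-2.56, 2.56], [-1.29, 2.01], [-1.08, 1.49], [-3.29, 1.98], [-2.81, -0.18], [-2.99, 2.99]. Speed limits (rad/s): [2.57, 2.57, 3.01, 3.14, 3.14, 3.14].

INTERFACE

Orientations are given as a unit quaternion [x, y, z, w].
In Python, from workcell import bot, imaging, nets gives the robot as it stands.
- The arm moves only by the shell command python3 -m handwheel 'ROWS' [FORCE]. ROWS is JSON, a list of rows, each a list of 5 numbers: the closure, from 0 (fully open) to 1 (shut), then the shift along the tool's x, y, z in cm, then the turn about the tool's x in degrees. A call has 1 to 8 rows; each row shifts and turns the commanded pose from where the row before left it, along the tool's axes as they then stand; what a row does not reach is not made up. A row lasts 1/12 s, in which the tool goes at most 41.7 mm and 7.16 degrees, less where a joint would pass 70% of its speed; a pose out of reach is approached as far as the arm can. A call with a gripper value outside its range is refused whole. The fingers move at their own pace and stop on an object; FORCE is the grip in N (left out, the last holds). Time passes only in rows, so rows that do not move let the fingers close. It gives the time, the measured TCP pose, the force and the opening at its end, in the units of the state.
- bot.read_state(): the state, without advancing time (a new reading comes with each control period).
- imaging.read_camera(name): name is "scene" or "top"; returns the picture (400x640x3 uint8, red, green, blue); there is no depth.
- imaging.camera_params(name): a dict with "fx", "fy", "cx", "cy" (pixels), "k1" (the pictures are not rectified: a ray, as slopes to the right and down, at radius r is drawn at 1 + k1 r^2 times it, then the intrinsics apply), "rvec" (rotation vector, rad) and "tvec" (3), from world to camera coordinates, as OpenCV has them. Camera axes: x right, y down, z forward; pixel columns grow to the right and rows downward; lengths in mm; the calibration is good to about 2 mm. A picture is of the moment at which its call begins. camera_params takes no time and is no camera call.
- bot.hand_in(): hands the job in, once; it reports no verdict.
Trained networks look in the newest picture that a camera, given by its name, has taken for a name from the list of things; names that differ only in an ending like _2 or _b are one class to them, and where a whole thing is asked for, a point or a joint stands for the part that bears it (a point fixed in the world has none). Each returns a list of dicts, best first, with "p" (0 to 1); they miss things now and then, are a little off and sometimes report something else, mostly with a low value. They report only what shows in the picture. A call takes as long as a camera call. They do not tell look-alikes from the thing itself.
- nets.find_in(target, camera): "at" ([x, y, z] in mm, in world coordinates, good to about 4 mm: the middle of the surface that is visible of it).
- nets.outline_of(target, camera): "pixels" (400x640 bool, what is visible of it).
The state is a dict: "time_s": time; "joint_pos": joint angles; "joint_vel": joint speeds; "joint_efforts": joint torques, N m; "eef_pos": TCP position; "tcp_rot": TCP orientation; "contact_force": force on the tool from outside, world axes, zero at the start; "moment": the same for the moment, N m; "grip_width": finger opening in mm.
Only numpy, scipy, OpenCV 4.12 (cv2) and the standard library are available. Lean on these libraries where they do the work, as an engineer would, in place of code of your own. Each camera call takes 0.05 s, during which the arm holds its last target. There are 200 camera calls.

## Working session

There is one attempt and no reset: what is moved stays moved. The work goes in short steps, Python scripts to look and compute and a shell command to move; the robot and the scene stay as the last step left them, time stands still between calls to the robot, and variables do not carry over. Pictures are saved under pics/ and viewed, about 8 in all and at most 12, crops included, and the job is handed in when it is done.

```bash
mkdir -p pics; ls; python3 - <<'E'
from workcell import bot, imaging, nets
import cv2
s=bot.read_state(); print({k:s[k] for k in('time_s','eef_pos','tcp_rot','contact_force','grip_width')})
for c in('scene','top'):
    im=imaging.read_camera(c); cv2.imwrite(f'pics/{c}0.png',im[:,:,::-1])
    print(c,imaging.camera_params(c))
    for t in('tin','jig','stop','start','tape','bolt','cap_a','carton','jar','spray'):
        print(t,[(round(d['p'],2),[round(float(v)) for v in d['at']]) for d in nets.find_in(t,c)])
E
```

```text
pics
{'time_s': 0.0, 'eef_pos': array([ 157.13141657, -579.03411459,  403.64964167]), 'tcp_rot': array([-0.56110695,  0.42924997,  0.56216814,  0.42996561]), 'contact_force': array([ 0.52170393,  0.48860357, -0.51016635]), 'grip_width': 85.40991765915795}
scene {'fx': 451.1972405098122, 'fy': 451.1972405098122, 'cx': 321.2831522311654, 'cy': 196.82068804414163, 'k1': -0.1270598497537636, 'rvec': array([ 0.74395312,  2.79059006, -0.76830251]), 'tvec': array([ 416.8689685 , -241.85428121, 1348.51281326])}
tin [(0.87, [506, -156, 76])]
jig [(0.64, [585, 59, -2])]
stop [(0.68, [532, 265, 54]), (0.44, [741, 134, 23]), (0.35, [585, 57, 5])]
start [(0.64, [406, 287, 68]), (0.58, [443, 412, 63]), (0.52, [252, 334, 67])]
tape [(0.84, [404, 131, 43])]
bolt [(0.73, [739, 135, 21]), (0.35, [406, 288, 69])]
cap_a [(0.59, [701, -22, 15]), (0.54, [436, 23, 20]), (0.21, [533, 263, 58])]
carton [(0.93, [778, -154, 100]), (0.32, [740, 136, 22])]
jar [(0.58, [794, 60, 104])]
spray [(0.68, [756, 267, 111])]
top {'fx': 399.74782735415425, 'fy': 399.74782735415425, 'cx': 317.3257356744216, 'cy': 199.8820642329054, 'k1': 0.006130587926836432, 'rvec': array([ 2.19230266, -2.14041742,  0.1204138 ]), 'tvec': array([ 73.26441312, 542.31755373, 900.52713154])}
tin [(0.85, [501, -171, 82])]
jig [(0.84, [580, 45, 2])]
stop [(0.97, [528, 247, 61])]
start [(0.59, [445, 405, 67]), (0.55, [250, 330, 65]), (0.48, [430, 19, 18])]
tape [(0.77, [398, 132, 50]), (0.69, [696, -24, 15])]
bolt [(0.84, [736, 125, 22]), (0.32, [580, 51, 1])]
cap_a [(0.86, [431, 17, 19]), (0.59, [696, -24, 18])]
carton [(0.97, [768, -179, 100])]
jar [(0.67, [779, 45, 124])]
spray [(0.72, [745, 244, 114])]
```

View pics/scene0.png

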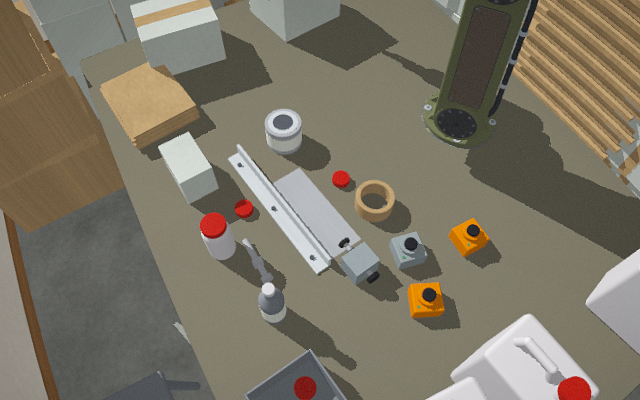

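View pics/top0.png

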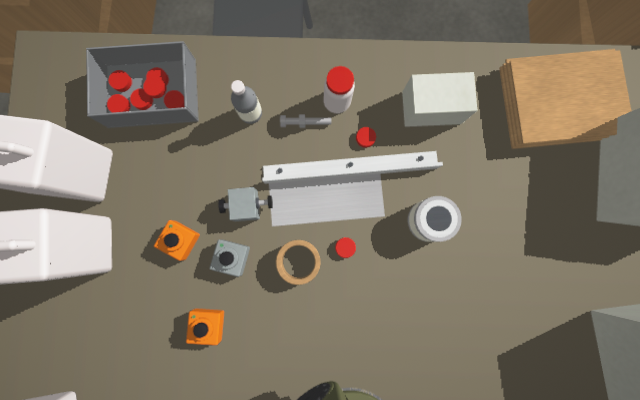

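The scene picture shows the tin at (283,130), the fence from (238,150) to (320,268), the stop at (360,263) and the grey button box at (408,247). The orange look-alikes are at (467,237) and (428,300). In the top picture the tin is at (435,219), the fence runs (440,160) to (263,172), the stop is at (244,203), and the buffer tip is at about (270,201). Three things could be the button: grey (226,258), orange (171,240) and orange (200,329). The grey box fits the description. I'll confirm with one enlarged crop.

```bash
cat > h.py <<'E'
import numpy as np, cv2
from workcell import bot, imaging, nets
def cam(c):
    p=imaging.camera_params(c); R=cv2.Rodrigues(p['rvec'])[0]; return p,R,np.array(p['tvec'])
def ray(c,uv):
    p,R,t=cam(c); d=np.array([(uv[0]-p['cx'])/p['fx'],(uv[1]-p['cy'])/p['fy']]); x=d.copy()
    for _ in range(20): x=d/(1+p['k1']*(x@x))
    return -R.T@t, R.T@np.array([x[0],x[1],1])
def onz(c,uv,z):
    o,d=ray(c,uv); return o+d*(z-o[2])/d[2]
def two(uv1,uv2):
    (o1,d1),(o2,d2)=ray('scene',uv1),ray('top',uv2)
    s=np.linalg.lstsq(np.c_[d1,-d2],o2-o1,rcond=None)[0]; a,b=o1+d1*s[0],o2+d2*s[1]
    return (a+b)/2,np.linalg.norm(a-b)
def proj(c,X):
    p,R,t=cam(c); q=R@np.array(X)+t; x=q[:2]/q[2]; x=x*(1+p['k1']*(x@x)); return x*[p['fx'],p['fy']]+[p['cx'],p['cy']]
E
python3 - <<'E'
from h import *
im=cv2.imread('pics/top0.png'); cv2.imwrite('pics/topc.png',cv2.resize(im[130:300,195:465],None,fx=2.95,fy=2.95,interpolation=cv2.INTER_CUBIC))
im=cv2.imread('pics/scene0.png'); cv2.imwrite('pics/scc.png',cv2.resize(im[90:300,220:440],None,fx=2.8,fy=2.8,interpolation=cv2.INTER_CUBIC))
E
```

```text
(no output)
```

View pics/topc.png

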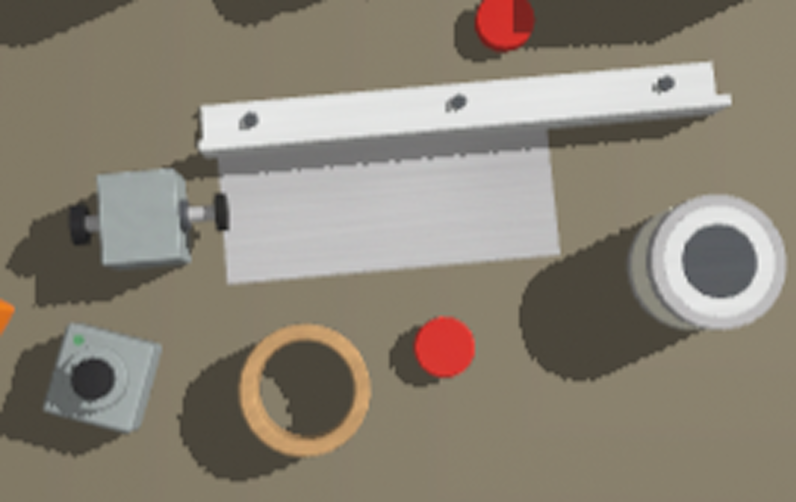

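View pics/scc.png

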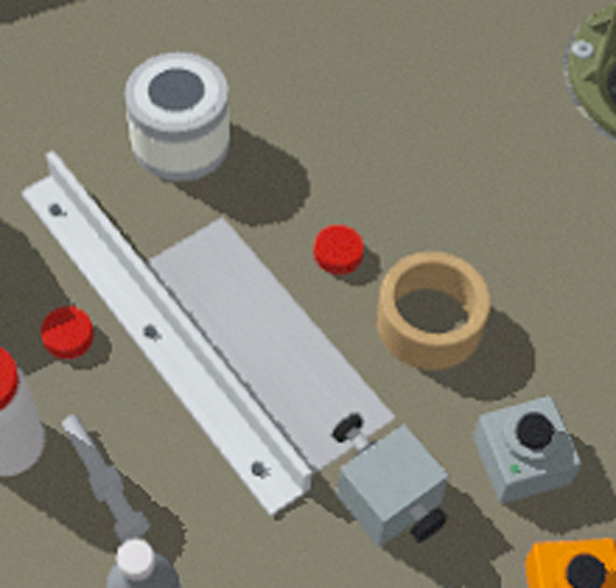

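```bash
python3 - <<'E'
from h import *
np.set_printoptions(precision=1,suppress=True)
T=lambda x,y:np.array([195+x/2.95,130+y/2.95]); S=lambda x,y:np.array([220+x/2.8,90+y/2.8])
print('tin',two(S(177,90),T(718,261)),onz('top',T(718,261),80),onz('scene',S(177,90),80))
print('button',two(S(536,431),T(93,379)))
a,b=onz('top',T(200,152),40),onz('top',T(730,103),40); print('fence top',a,b,np.linalg.norm(a-b))
a2,b2=onz('scene',S(310,475),40),onz('scene',S(52,153),40); print('fence scene',a2,b2,np.linalg.norm(a2-b2))
print('buffer',two(S(345,428),T(224,212)),onz('top',T(229,212),40),'face',onz('top',T(186,215),60))
print('strip',[onz('top',T(*q),0) for q in((547,130),(559,252),(220,155),(229,283))],onz('scene',S(150,258),0),onz('scene',S(223,217),0))
print('ring',onz('top',T(305,390),48),'cap',onz('top',T(445,347),18))
s=bot.read_state(); from scipy.spatial.transform import Rotation as R
print(R.from_quat(s['tcp_rot']).as_matrix())
print('stop block', [onz('top',T(*q),60) for q in((98,177),(178,170),(188,262),(103,267))])
E
```

```text
tin (array([ 500., -180.,   77.]), np.float64(1.569983067650343)) [ 500.3 -179.6   80. ] [ 500.5 -177.    80. ]
button (array([401.1, 285.5,  55.2]), np.float64(1.6633365088260914))
fence top [578.8 213.2  40. ] [ 627.9 -202.4   40. ] 418.45202178167494
fence scene [584.  219.3  40. ] [ 630.4 -197.8   40. ] 419.6737019133784
buffer (array([533. , 193.6,  31.5]), np.float64(0.1876119684487772)) [532.2 188.8  40. ] face [527.1 219.2  60. ]
strip [array([610.1, -64.8,   0. ]), array([510.1, -75.2,   0. ]), array([582.9, 202.3,   0. ]), array([478.6, 191.2,   0. ])] [593.1 -65.3   0. ] [508.7 -72.7   0. ]
ring [396.9 125.3  48. ] cap [431.6  17.3  18. ]
[[-0.  -1.  -0.3]
 [ 0.  -0.3  1. ]
 [-1.   0.   0. ]]
stop block [array([554.6, 287.5,  60. ]), array([561.5, 226.7,  60. ]), array([491.3, 216.2,  60. ]), array([486. , 280.4,  60. ])]
```

Measured so far:
- **Fence:** origin at about (601.5, 38), with +y heading 96.6°.
- **Tin:** at about (500, -178).
- **Buffer:** tip at about y_f = 157.
- **Button:** the grey box's button is at (401, 285, 55). The crops confirm that this is the grey one.

Plan: push with closed fingers, first along +x_f to the fence, then with the face angled 20° into the fence while moving along +y_f.

```bash
python3 -m handwheel '[[1,0,0,0,4.3],[1,0,0,0,4.3],[1,0,-1.88,2.24,0],[1,0,-1.88,2.24,0],[1,0,-1.88,2.24,0],[1,0,-1.88,2.24,0],[1,0,-1.88,2.24,0],[1,0,-1.88,2.24,0]]' 40; python3 -m handwheel '[[1,0,-1.88,2.24,0],[1,0,-1.88,2.24,0],[1,0,-1.88,2.24,0],[1,0,-1.88,2.24,0],[1,0,-1.88,2.24,0],[1,0,-1.88,2.24,0],[1,0,-1.88,2.24,0],[1,0,-1.88,2.24,0]]'
```

```text
time_s: 1.77
eef_pos: [254.1, -431.4, 404.8]
tcp_rot: [0.528, -0.471, -0.528, -0.471]
contact_force: [0.7, -0.5, 0.3]
grip_width: 0.0
time_s: 2.43
eef_pos: [383.0, -236.1, 405.0]
tcp_rot: [0.528, -0.47, -0.528, -0.471]
contact_force: [0.5, 0.2, -0.1]
grip_width: 0.2
```

```bash
python3 -m handwheel '[[1,0,-1.88,2.24,0],[1,0,-1.88,2.24,0],[1,3,0,0,0],[1,3,0,0,0],[1,3,0,0,0],[1,2,0,0,0],[1,0,0,0,0],[1,0,0,0,0]]'; python3 - <<'E'
from h import *
from scipy.spatial.transform import Rotation as R
s=bot.read_state(); print(R.from_quat(s['tcp_rot']).as_matrix().round(3),s['joint_pos'].round(2))
E
```

```text
time_s: 3.1
eef_pos: [414.7, -188.7, 294.7]
tcp_rot: [-0.528, 0.471, 0.528, 0.47]
contact_force: [0.8, -0.0, 1.4]
grip_width: 0.0
[[-0.001 -0.993 -0.115]
 [-0.001 -0.115  0.993]
 [-1.     0.002 -0.   ]] [ 0.02 -0.35 -0.46  0.   -1.46 -1.48]
```

```bash
python3 -m handwheel '[[1,3,0,0,0],[1,3,0,0,0],[1,2.5,0,0,0],[1,2,0,0,0],[1,0,0,0,0],[1,0,0,0,0]]'; python3 - <<'E'
from h import *
im=imaging.read_camera('scene'); im2=imaging.read_camera('top')
a=cv2.resize(im[70:240,210:410],None,fx=2,fy=2,interpolation=cv2.INTER_CUBIC); b=cv2.resize(im2[130:300,350:550],None,fx=2,fy=2,interpolation=cv2.INTER_CUBIC)
cv2.imwrite('pics/near.png',np.hstack([a,b])[:,:,::-1])
E
```

```text
time_s: 3.6
eef_pos: [415.4, -188.8, 191.4]
tcp_rot: [0.528, -0.471, -0.527, -0.47]
contact_force: [0.4, -0.1, 1.5]
grip_width: -0.1
```

View pics/near.png

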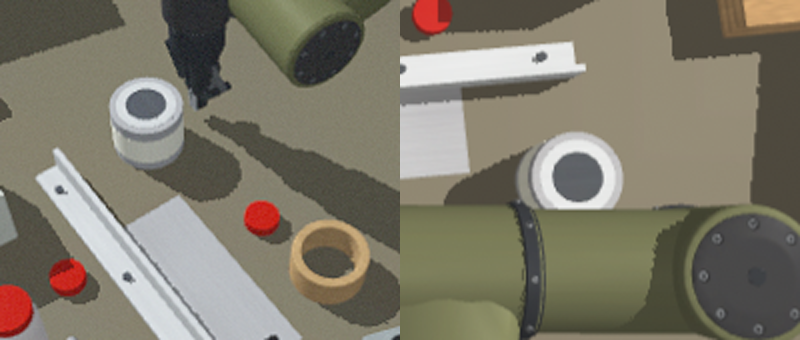

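The picture shows closed fingers behind the tin (left crop, about (205,95)). The linkage bulges only along the jaw axis, so the side face is the right one to push with.

```bash
python3 -m handwheel '[[1,0,-0.5,0,0],[1,0,-0.5,0,0],[1,0,-0.5,0,0],[1,0,-0.4,0,0],[1,0,-0.3,0,0],[1,0,-0.3,0,0],[1,0,-0.3,0,0],[1,0,-0.5,0,0]]'; python3 -m handwheel '[[1,0,-0.5,0,0],[1,0,-0.5,0,0],[1,0,-0.5,0,0],[1,0,-0.5,0,0],[1,0,-0.5,0,0],[1,0,-0.5,0,0],[1,0,-0.4,0,0],[1,0,-0.3,0,0]]';python3 -m handwheel '[[1,0,-0.3,0,0],[1,0,-0.3,0,0],[1,0,-0.3,0,0],[1,0,-0.3,0,0],[1,0,-0.2,0,0],[1,0,-0.1,0,0],[1,0,-0.1,0,0],[1,0,-0.1,0,0]]'; python3 - <<'E'
from h import *
im2=imaging.read_camera('top')
for i in range(2): print([(round(d['p'],2),np.round(d['at'])) for d in nets.find_in('tin',('top','scene')[i])[:2]]); imaging.read_camera('scene')
b=cv2.resize(im2[130:260,380:500],None,fx=3,fy=3,interpolation=cv2.INTER_CUBIC)
cv2.imwrite('pics/p1.png',b[:,:,::-1])
s=bot.read_state();print(s['eef_pos'],s['contact_force'],s['moment'])
E
```

```text
time_s: 4.37
eef_pos: [447.6, -185.0, 189.8]
tcp_rot: [-0.528, 0.471, 0.528, 0.47]
contact_force: [-3.9, -0.8, 3.7]
grip_width: -0.1
time_s: 5.03
eef_pos: [484.9, -180.5, 189.8]
tcp_rot: [0.528, -0.471, -0.528, -0.47]
contact_force: [-4.0, -0.6, 5.3]
grip_width: -0.1
time_s: 5.7
eef_pos: [501.4, -178.6, 189.8]
tcp_rot: [-0.528, 0.47, 0.528, 0.471]
contact_force: [-4.8, -0.8, 5.6]
grip_width: 0.1
[(0.74, array([ 602., -170.,   80.]))]
[(0.61, array([ 572., -146.,   75.]))]
[ 501.43949384 -178.59711291  189.75830038] [-2.12197072 -0.36980382  3.57114042] [-0.20667282  0.76677507 -0.02933578]
```

View pics/p1.png

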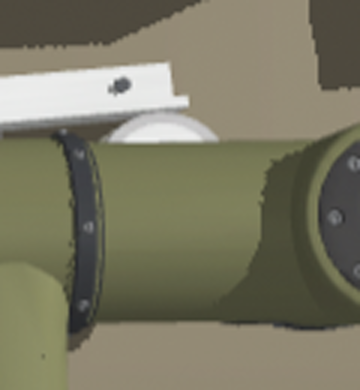

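```bash
python3 -m handwheel '[[1,0,0,0,0],[1,0,0,0,0]]'; python3 - <<'E'
from h import *
im=imaging.read_camera('scene')
b=cv2.resize(im[70:220,210:350],None,fx=3.8,fy=3.8,interpolation=cv2.INTER_CUBIC)
cv2.imwrite('pics/p2.png',b[:,:,::-1])
for i in range(4):
  s=bot.read_state();print(s['eef_pos'],s['contact_force'],s['moment']); imaging.read_camera('top')
E
```

```text
time_s: 6.12
eef_pos: [501.4, -178.6, 189.7]
tcp_rot: [0.528, -0.47, -0.528, -0.471]
contact_force: [-2.4, -1.2, 4.3]
grip_width: -0.5
[ 501.38277587 -178.59685988  189.73364875] [-2.37797043 -0.50841279  3.82918092] [-0.18050807  0.64813616 -0.01462178]
[ 501.37272946 -178.60228182  189.72166582] [-1.95326128 -0.34752279  4.19439146] [-0.22051935  0.50132658 -0.01864361]
[ 501.36308183 -178.60331057  189.73754196] [-2.18065518 -0.56106702  4.09111553] [-0.27343668  0.53472522  0.00163133]
[ 501.38051918 -178.60488802  189.74294158] [-1.70393382 -0.08172877  3.55469867] [-0.21961371  0.50794015  0.03404685]
```

View pics/p2.png

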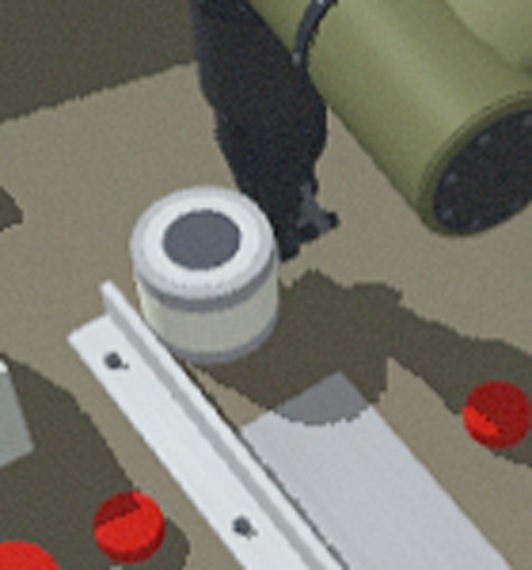

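Tin upright, a few mm short of the fence (lid centre at about (263,133)). I'll creep the rest of the way.

```bash
python3 -c "
from h import *
p=onz('scene',(263.2,133.2),80)-[601.5,38,0]; print('tin xf,yf',p[0]*.9934+p[1]*.1146,-p[0]*.1146+p[1]*.9934)"; python3 -m handwheel '[[1,0,-0.1,0,0],[1,0,-0.1,0,0],[1,0,-0.1,0,0],[1,0,-0.05,0,0]]'; python3 -m handwheel '[[1,0,-0.05,0,0],[1,0,-0.05,0,0],[1,0,-0.05,0,0]]'
```

```text
tin xf,yf -60.11171765895857 -201.67964639695575
time_s: 6.7
eef_pos: [504.6, -178.3, 189.7]
tcp_rot: [-0.528, 0.471, 0.528, 0.47]
contact_force: [-4.9, -0.2, 6.5]
grip_width: -0.1
time_s: 6.95
eef_pos: [506.0, -178.2, 189.7]
tcp_rot: [-0.528, 0.471, 0.528, 0.47]
contact_force: [-3.7, -1.1, 6.1]
grip_width: -0.1
```

```bash
for i in 1; do python3 -m handwheel '[[1,0,-0.05,0,0],[1,0,-0.05,0,0],[1,0,-0.05,0,0],[1,0,-0.05,0,0]]'; done; python3 -m handwheel '[[1,0,-0.05,0,0],[1,0,-0.05,0,0]]'
```

```text
time_s: 7.28
eef_pos: [508.0, -178.0, 189.7]
tcp_rot: [-0.528, 0.471, 0.528, 0.47]
contact_force: [-4.8, -1.1, 5.3]
grip_width: 0.0
time_s: 7.45
eef_pos: [509.0, -177.8, 189.7]
tcp_rot: [-0.528, 0.471, 0.528, 0.47]
contact_force: [-4.4, -0.6, 4.8]
grip_width: -0.0
```

```bash
python3 -m handwheel '[[1,0,-0.05,0,0],[1,0,-0.05,0,0]]';python3 -m handwheel '[[1,0,-0.05,0,0],[1,0,-0.05,0,0]]'
```

```text
time_s: 7.62
eef_pos: [510.0, -177.7, 189.7]
tcp_rot: [-0.528, 0.471, 0.528, 0.47]
contact_force: [-4.5, 0.4, 5.8]
grip_width: 0.1
time_s: 7.78
eef_pos: [510.9, -177.6, 189.7]
tcp_rot: [-0.528, 0.471, 0.528, 0.47]
contact_force: [-7.0, -0.4, 7.4]
grip_width: -0.3
```

```bash
python3 -m handwheel '[[1,0,-0.03,0,0],[1,0,0,0,0]]'
```

```text
time_s: 7.95
eef_pos: [511.1, -177.6, 189.7]
tcp_rot: [-0.527, 0.471, 0.528, 0.47]
contact_force: [-6.9, -0.5, 7.0]
grip_width: -0.2
```

Force stays at about 7 N at rest (it fell to 2 N before), so the tin is seated on the fence. I'll hold briefly, back off and go round to the -y side with the face turned 20° into the fence.

```bash
python3 -m handwheel '[[1,0,0,0,0],[1,0,0,0,0],[1,0,0.03,0,0],[1,0,0.05,0,0],[1,0,0.3,0,0],[1,0,1.3,0,0],[1,-0.5,1.3,0,0],[1,-0.5,0,-2.6,0]]'; python3 -m handwheel '[[1,0,0,-2.6,0],[1,0,0,-2.7,0],[1,0,0,0,-7],[1,0,0,0,-7],[1,0,0,0,-7],[1,0,0,0,-7],[1,0,0,0,-7],[1,0,0,0,-7]]';  python3 -m handwheel '[[1,0,0,0,-7],[1,0,0,0,-7],[1,0,0,0,-7],[1,0,0,0,-7],[1,0,-0.75,-2.06,0],[1,0,-0.75,-2.06,0],[1,0,-0.74,-2.05,0],[1,0,0,0,0]]'; python3 - <<'E'
from h import *
a=imaging.read_camera('scene')
print([(round(d['p'],2),np.round(d['at'])) for d in nets.find_in('tin','scene')[:2]])
b=imaging.read_camera('top')
print([(round(d['p'],2),np.round(d['at'])) for d in nets.find_in('tin','top')[:2]])
A=cv2.resize(a[70:220,210:350],None,fx=2.8,fy=2.8,interpolation=cv2.INTER_CUBIC);B=cv2.resize(b[130:280,380:520],None,fx=2.8,fy=2.8,interpolation=cv2.INTER_CUBIC)
cv2.imwrite('pics/p3.png',np.hstack([A,B])[:,:,::-1])
s=bot.read_state();print(s['joint_pos'].round(2),s['contact_force'],s['moment'])
E
```

```text
time_s: 8.62
eef_pos: [483.1, -204.7, 198.4]
tcp_rot: [-0.527, 0.47, 0.529, 0.47]
contact_force: [1.5, -0.3, 0.5]
grip_width: 0.1
time_s: 9.28
eef_pos: [490.8, -259.1, 198.7]
tcp_rot: [-0.662, 0.248, 0.662, 0.248]
contact_force: [0.8, -0.2, -0.6]
grip_width: -0.1
time_s: 9.95
eef_pos: [558.4, -251.0, 198.4]
tcp_rot: [-0.702, 0.082, 0.702, 0.082]
contact_force: [-1.2, -0.3, -0.8]
grip_width: 0.4
[(0.74, array([ 581., -146.,   77.])), (0.7, array([535., 266.,  54.]))]
[]
[-0.1   0.14 -0.19 -0.   -1.24 -0.14] [0.24252525 0.56219935 0.12383909] [ 0.00678071 -0.01799633  0.02004334]
```

View pics/p3.png

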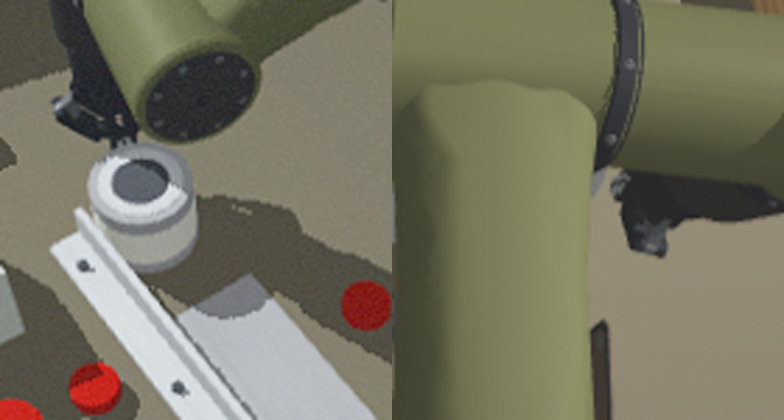

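Tin standing against the fence at about (140,182) in the left crop, with the gripper behind it on the -y side, and force readings near zero when free. Now I'll push along the fence.

```bash
python3 -m handwheel '[[1,0,-0.376,0.137,0],[1,0,-0.376,0.137,0],[1,0,-0.376,0.137,0],[1,0,-0.188,0.068,0],[1,0,-0.188,0.068,0],[1,0,-0.188,0.068,0],[1,0,-0.188,0.068,0],[1,0,-0.188,0.068,0]]';python3 -m handwheel '[[1,0,-0.188,0.068,0],[1,0,-0.188,0.068,0],[1,0,-0.188,0.068,0],[1,0,-0.188,0.068,0],[1,0,-0.188,0.068,0],[1,0,-0.188,0.068,0]]'
```

```text
time_s: 10.82
eef_pos: [553.6, -230.0, 199.7]
tcp_rot: [-0.702, 0.083, 0.702, 0.083]
contact_force: [-1.5, -2.9, 0.8]
grip_width: 0.3
time_s: 11.32
eef_pos: [552.2, -218.0, 199.5]
tcp_rot: [-0.702, 0.083, 0.702, 0.083]
contact_force: [-1.1, -3.2, -0.2]
grip_width: 0.3
```

```bash
python3 -m handwheel '[[1,0,-0.47,0.171,0],[1,0,-0.47,0.171,0],[1,0,-0.47,0.171,0],[1,0,-0.47,0.171,0],[1,0,-0.47,0.171,0],[1,0,-0.47,0.171,0],[1,0,-0.47,0.171,0],[1,0,-0.47,0.171,0]]'
```

```text
time_s: 11.98
eef_pos: [547.7, -177.8, 199.7]
tcp_rot: [-0.702, 0.083, 0.702, 0.083]
contact_force: [-1.3, -2.3, -1.2]
grip_width: -0.1
```

```bash
python3 -m handwheel '[[1,0,-0.47,0.171,0],[1,0,-0.47,0.171,0],[1,0,-0.47,0.171,0],[1,0,-0.47,0.171,0]]'; python3 - <<'E'
from h import *
a=imaging.read_camera('scene')
print([(round(d['p'],2),np.round(d['at'])) for d in nets.find_in('tin','scene')[:2]])
cv2.imwrite('pics/p4.png',cv2.resize(a[100:260,220:380],None,fx=3,fy=3,interpolation=cv2.INTER_CUBIC)[:,:,::-1])
E
```

```text
time_s: 12.32
eef_pos: [545.4, -158.0, 199.7]
tcp_rot: [-0.702, 0.083, 0.702, 0.083]
contact_force: [-1.9, -3.6, 0.7]
grip_width: 0.1
[(0.56, array([569., -74.,  77.]))]
```

View pics/p4.png

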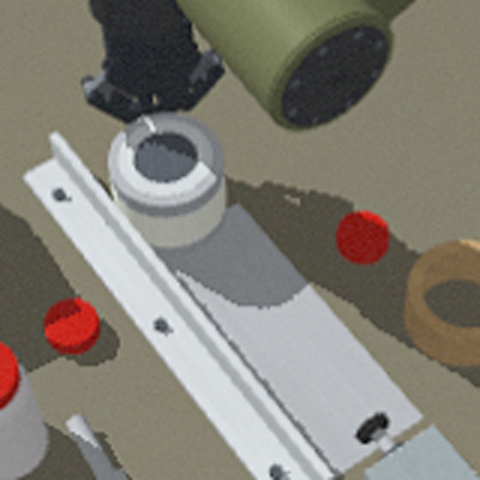

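Tin upright and touching the fence, lid centre at about (165,158) in the crop. On I go.

```bash
python3 -m handwheel '[[1,0,-0.47,0.171,0],[1,0,-0.47,0.171,0],[1,0,-0.47,0.171,0],[1,0,-0.47,0.171,0],[1,0,-0.47,0.171,0],[1,0,-0.47,0.171,0],[1,0,-0.47,0.171,0],[1,0,-0.47,0.171,0]]'; python3 -m handwheel '[[1,0,-0.47,0.171,0],[1,0,-0.47,0.171,0],[1,0,-0.47,0.171,0],[1,0,-0.47,0.171,0],[1,0,-0.47,0.171,0],[1,0,-0.47,0.171,0],[1,0,-0.47,0.171,0],[1,0,-0.47,0.171,0]]'
```

```text
time_s: 13.08
eef_pos: [540.8, -118.2, 199.6]
tcp_rot: [-0.702, 0.083, 0.702, 0.083]
contact_force: [-2.1, -2.9, -0.2]
grip_width: -0.1
time_s: 13.75
eef_pos: [536.2, -78.5, 199.7]
tcp_rot: [-0.702, 0.083, 0.702, 0.083]
contact_force: [-1.7, -3.3, -0.0]
grip_width: 0.1
```

```bash
python3 -m handwheel '[[1,0,-0.47,0.171,0],[1,0,-0.47,0.171,0],[1,0,-0.47,0.171,0],[1,0,-0.47,0.171,0],[1,0,-0.47,0.171,0],[1,0,-0.47,0.171,0],[1,0,-0.47,0.171,0],[1,0,-0.47,0.171,0]]'; python3 -m handwheel '[[1,0,-0.47,0.171,0],[1,0,-0.47,0.171,0],[1,0,-0.47,0.171,0],[1,0,-0.47,0.171,0],[1,0,-0.47,0.171,0],[1,0,-0.47,0.171,0],[1,0,-0.376,0.137,0],[1,0,-0.188,0.068,0]]'
```

```text
time_s: 14.42
eef_pos: [531.7, -38.7, 199.7]
tcp_rot: [-0.702, 0.083, 0.702, 0.083]
contact_force: [-1.8, -2.3, 0.1]
grip_width: -0.2
time_s: 15.08
eef_pos: [527.6, -2.9, 199.7]
tcp_rot: [-0.702, 0.082, 0.702, 0.083]
contact_force: [-2.6, -4.2, -0.5]
grip_width: -0.4
```

```bash
python3 -m handwheel '[[1,0,-0.47,0.171,0],[1,0,-0.47,0.171,0],[1,0,-0.47,0.171,0],[1,0,-0.47,0.171,0],[1,0,-0.47,0.171,0],[1,0,-0.47,0.171,0],[1,0,-0.376,0.137,0],[1,0,-0.376,0.137,0]]'; python3 -m handwheel '[[1,0,-0.188,0.068,0],[1,0,-0.188,0.068,0],[1,0,-0.188,0.068,0],[1,0,-0.188,0.068,0],[1,0,-0.188,0.068,0],[1,0,-0.188,0.068,0],[1,0,-0.094,0.034,0]]'; python3 - <<'E'
from h import *
a=imaging.read_camera('scene')
cv2.imwrite('pics/p5.png',cv2.resize(a[150:300,270:420],None,fx=3.8,fy=3.8,interpolation=cv2.INTER_CUBIC)[:,:,::-1])
E
```

```text
time_s: 15.75
eef_pos: [523.2, 34.8, 199.7]
tcp_rot: [-0.702, 0.083, 0.702, 0.083]
contact_force: [-1.7, -3.0, -0.2]
grip_width: -0.2
time_s: 16.33
eef_pos: [521.8, 47.4, 199.7]
tcp_rot: [-0.702, 0.083, 0.702, 0.083]
contact_force: [-1.4, -3.8, 1.1]
grip_width: 0.2
```

View pics/p5.png

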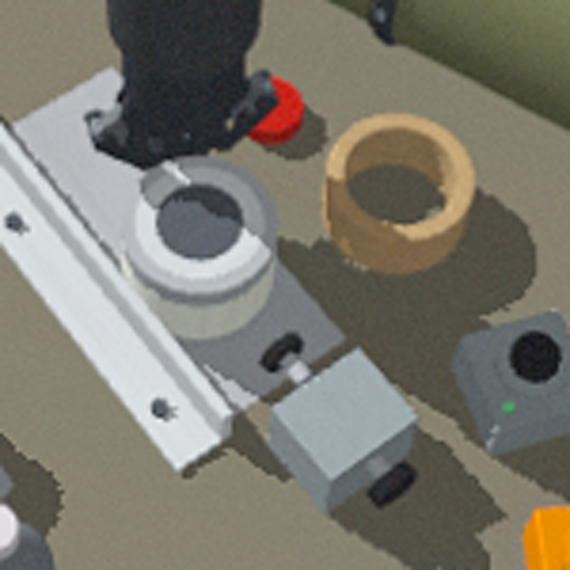

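The tin is about 20–25 mm short of the buffer (buffer at about (282,352) in the crop) and touching the fence.

```bash
python3 -m handwheel '[[1,0,-0.188,0.068,0],[1,0,-0.188,0.068,0],[1,0,-0.188,0.068,0],[1,0,-0.188,0.068,0],[1,0,-0.188,0.068,0],[1,0,-0.188,0.068,0],[1,0,-0.094,0.034,0],[1,0,-0.094,0.034,0]]'; python3 -m handwheel '[[1,0,-0.094,0.034,0],[1,0,-0.094,0.034,0],[1,0,-0.094,0.034,0]]'
```

```text
time_s: 17.05
eef_pos: [520.2, 61.2, 199.7]
tcp_rot: [-0.702, 0.083, 0.702, 0.083]
contact_force: [-1.7, -3.5, 0.8]
grip_width: 0.2
time_s: 17.3
eef_pos: [519.9, 64.2, 199.7]
tcp_rot: [-0.702, 0.083, 0.702, 0.083]
contact_force: [-1.5, -3.0, -0.1]
grip_width: -0.1
```

```bash
python3 -m handwheel '[[1,0,-0.094,0.034,0],[1,0,-0.094,0.034,0]]'; python3 -m handwheel '[[1,0,-0.094,0.034,0],[1,0,-0.094,0.034,0]]'
```

```text
time_s: 17.47
eef_pos: [519.7, 66.2, 199.7]
tcp_rot: [-0.702, 0.083, 0.702, 0.083]
contact_force: [-1.5, -2.8, -0.4]
grip_width: -0.0
time_s: 17.63
eef_pos: [519.4, 68.2, 199.7]
tcp_rot: [-0.702, 0.083, 0.702, 0.083]
contact_force: [-1.7, -4.2, -0.4]
grip_width: -0.0
```

```bash
python3 -m handwheel '[[1,0,-0.094,0.034,0],[1,0,-0.094,0.034,0]]'; python3 -m handwheel '[[1,0,-0.094,0.034,0]]'
```

```text
time_s: 17.8
eef_pos: [519.2, 70.2, 199.7]
tcp_rot: [-0.702, 0.083, 0.702, 0.083]
contact_force: [-2.3, -2.7, -0.5]
grip_width: -0.2
time_s: 17.88
eef_pos: [519.1, 71.2, 199.7]
tcp_rot: [-0.702, 0.083, 0.702, 0.083]
contact_force: [-2.1, -3.1, -0.5]
grip_width: 0.2
```

```bash
python3 -m handwheel '[[1,0,-0.094,0.034,0]]'; python3 -m handwheel '[[1,0,-0.094,0.034,0]]'
```

```text
time_s: 17.97
eef_pos: [519.0, 72.1, 199.7]
tcp_rot: [-0.702, 0.083, 0.702, 0.083]
contact_force: [-1.2, -2.9, -0.4]
grip_width: 0.1
time_s: 18.05
eef_pos: [518.9, 73.1, 199.7]
tcp_rot: [-0.702, 0.083, 0.702, 0.083]
contact_force: [-2.1, -2.4, -0.9]
grip_width: -0.1
```

```bash
python3 -m handwheel '[[1,0,-0.094,0.034,0],[1,0,-0.094,0.034,0]]'; python3 -m handwheel '[[1,0,-0.094,0.034,0]]'
```

```text
time_s: 18.22
eef_pos: [518.6, 75.1, 199.7]
tcp_rot: [-0.702, 0.083, 0.702, 0.083]
contact_force: [-1.3, -3.0, -0.1]
grip_width: 0.1
time_s: 18.3
eef_pos: [518.5, 76.1, 199.7]
tcp_rot: [-0.702, 0.083, 0.702, 0.083]
contact_force: [-1.8, -3.4, -0.1]
grip_width: 0.1
```

```bash
python3 -m handwheel '[[1,0,-0.094,0.034,0]]'; python3 -m handwheel '[[1,0,-0.094,0.034,0]]'
```

```text
time_s: 18.38
eef_pos: [518.4, 77.1, 199.7]
tcp_rot: [-0.702, 0.083, 0.702, 0.083]
contact_force: [-2.1, -2.5, -0.7]
grip_width: -0.1
time_s: 18.47
eef_pos: [518.3, 78.1, 199.7]
tcp_rot: [-0.702, 0.083, 0.702, 0.083]
contact_force: [-2.3, -2.9, -1.4]
grip_width: 0.0
```

```bash
python3 -m handwheel '[[1,0,-0.094,0.034,0]]'; python3 -m handwheel '[[1,0,-0.094,0.034,0]]'
```

```text
time_s: 18.55
eef_pos: [518.2, 79.1, 199.7]
tcp_rot: [-0.702, 0.083, 0.702, 0.083]
contact_force: [-2.5, -3.1, -0.2]
grip_width: 0.3
time_s: 18.63
eef_pos: [518.1, 80.1, 199.7]
tcp_rot: [-0.702, 0.083, 0.702, 0.083]
contact_force: [-1.3, -2.9, 0.4]
grip_width: 0.1
```

```bash
python3 -m handwheel '[[1,0,-0.094,0.034,0]]'; python3 -m handwheel '[[1,0,-0.094,0.034,0]]'
```

```text
time_s: 18.72
eef_pos: [518.0, 81.1, 199.7]
tcp_rot: [-0.702, 0.083, 0.702, 0.083]
contact_force: [-2.1, -3.1, -0.6]
grip_width: 0.2
time_s: 18.8
eef_pos: [517.9, 82.1, 199.7]
tcp_rot: [-0.702, 0.083, 0.702, 0.083]
contact_force: [-1.3, -3.6, -0.1]
grip_width: -0.2
```

```bash
python3 -m handwheel '[[1,0,-0.094,0.034,0]]'; python3 -m handwheel '[[1,0,-0.094,0.034,0]]'
```

```text
time_s: 18.88
eef_pos: [517.7, 82.9, 199.7]
tcp_rot: [-0.702, 0.083, 0.702, 0.083]
contact_force: [-2.1, -5.0, 0.3]
grip_width: -0.2
time_s: 18.97
eef_pos: [517.6, 83.7, 199.8]
tcp_rot: [-0.702, 0.083, 0.702, 0.082]
contact_force: [-1.5, -8.0, -0.3]
grip_width: 0.0
```

```bash
python3 -m handwheel '[[1,0,-0.094,0.034,0]]'; python3 -m handwheel '[[1,0,-0.094,0.034,0]]'
```

```text
time_s: 19.05
eef_pos: [517.5, 84.5, 199.8]
tcp_rot: [-0.702, 0.083, 0.702, 0.082]
contact_force: [-0.5, -8.3, -0.2]
grip_width: -0.1
time_s: 19.13
eef_pos: [517.4, 85.3, 199.8]
tcp_rot: [-0.702, 0.083, 0.702, 0.082]
contact_force: [-1.5, -9.3, -0.2]
grip_width: -0.1
```

```bash
python3 -m handwheel '[[1,0,-0.056,0.02,0],[1,0,0,0,0]]'; python3 -m handwheel '[[1,0,0,0,0],[1,0,0,0,0],[1,0,0,0,0],[1,0,0,0,0]]'
```

```text
time_s: 19.3
eef_pos: [517.4, 85.7, 199.8]
tcp_rot: [-0.702, 0.084, 0.702, 0.082]
contact_force: [-0.8, -10.1, -0.3]
grip_width: -0.3
time_s: 19.63
eef_pos: [517.4, 85.6, 199.8]
tcp_rot: [-0.702, 0.084, 0.702, 0.082]
contact_force: [-0.5, -8.2, -0.2]
grip_width: 0.1
```

```bash
python3 -m handwheel '[[1,0,0,0,0],[1,0,0,0,0],[1,0,0,0,0],[1,0,0,0,0],[1,0,0,0,0],[1,0,0,0,0],[1,0,0,0,0],[1,0,0,0,0]]'; python3 -m handwheel '[[1,0,0.028,-0.01,0],[1,0,0.028,-0.01,0],[1,0,0.028,-0.01,0],[1,0,0.028,-0.01,0],[1,0,0.028,-0.01,0],[1,0,0.028,-0.01,0],[1,0,0.028,-0.01,0],[1,0,0.028,-0.01,0]]'; python3 -m handwheel '[[1,0,0.028,-0.01,0],[1,0,0.028,-0.01,0],[1,0,0.028,-0.01,0],[1,0,0.028,-0.01,0],[1,0,0.028,-0.01,0],[1,0,0.028,-0.01,0],[1,0,0.028,-0.01,0],[1,0,0.028,-0.01,0]]'
```

```text
time_s: 20.3
eef_pos: [517.4, 85.6, 199.8]
tcp_rot: [-0.702, 0.084, 0.702, 0.082]
contact_force: [-0.9, -8.0, 0.2]
grip_width: -0.1
time_s: 20.97
eef_pos: [517.6, 84.3, 199.7]
tcp_rot: [0.702, -0.082, -0.702, -0.083]
contact_force: [-0.2, -2.4, -0.2]
grip_width: -0.2
time_s: 21.63
eef_pos: [518.0, 81.9, 199.9]
tcp_rot: [0.702, -0.082, -0.702, -0.083]
contact_force: [-1.1, -0.5, -0.1]
grip_width: -0.1
```

```bash
python3 -m handwheel '[[1,0,0.028,-0.01,0],[1,0,0.028,-0.01,0],[1,0,0.094,-0.034,0],[1,0,0.47,-0.171,0],[1,0,1.5,-0.6,0],[1,0,2,-0.7,0],[1,-2.5,0,0,0],[1,-3,0,0,0]]'; python3 -m handwheel '[[1,-3,0,0,0],[1,-3,0,0,0],[1,0,0,0,0],[1,0,0,0,0]]'; python3 - <<'E'
from h import *
from scipy.spatial.transform import Rotation as R
a=imaging.read_camera('scene')
cv2.imwrite('pics/p6.png',cv2.resize(a[150:300,270:420],None,fx=3.8,fy=3.8,interpolation=cv2.INTER_CUBIC)[:,:,::-1])
s=bot.read_state(); M=R.from_quat(s['tcp_rot']).as_matrix(); print(s['eef_pos'],s['contact_force'],s['joint_pos'].round(2)); print(M.T@(np.array([401,285.5,300])-s['eef_pos']))
E
```

```text
time_s: 22.3
eef_pos: [522.3, 36.7, 252.6]
tcp_rot: [-0.7, 0.084, 0.704, 0.082]
contact_force: [0.6, 0.7, 0.7]
grip_width: 0.1
time_s: 22.63
eef_pos: [523.5, 38.0, 317.0]
tcp_rot: [0.704, -0.082, -0.701, -0.084]
contact_force: [0.0, 0.1, -0.5]
grip_width: 0.0
[523.1170245   37.97759648 314.93883582] [-0.25697397 -0.68913845 -0.26185852] [ 0.46 -0.16 -0.27 -0.   -1.46 -0.69]
[  15.09472254 -212.33311126  176.32321442]
```

View pics/p6.png

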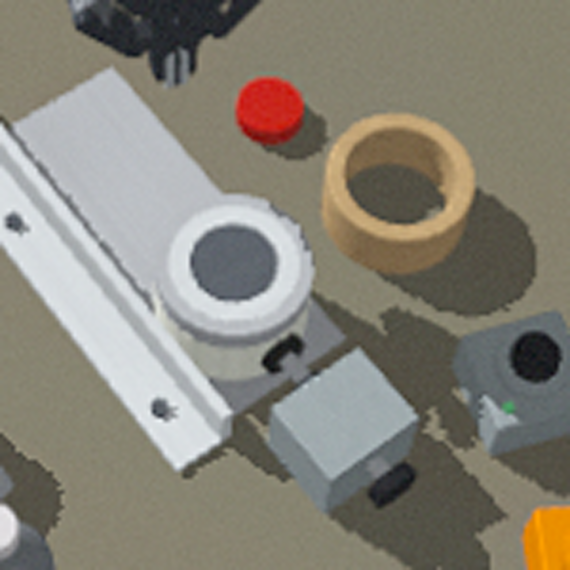

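The tin stands upright against both fence and buffer. Next, over to the grey box's button.

```bash
python3 -m handwheel '[[1,0,-2.65,2.2,0],[1,0,-2.65,2.2,0],[1,0,-2.65,2.2,0],[1,0,-2.65,2.2,0],[1,0,-2.65,2.2,0],[1,0,-2.65,2.2,0],[1,0,-2.65,2.2,0],[1,0,-2.65,2.2,0]]'; python3 -m handwheel '[[1,3,0,0,0],[1,3,0,0,0],[1,0,0,0,0],[1,0,0,0,0]]'; python3 - <<'E'
from h import *
a=imaging.read_camera('scene');b=imaging.read_camera('top')
A=cv2.resize(a[170:320,330:480],None,fx=2.6,fy=2.6,interpolation=cv2.INTER_CUBIC);B=cv2.resize(b[160:310,170:320],None,fx=2.6,fy=2.6,interpolation=cv2.INTER_CUBIC)
cv2.imwrite('pics/p7.png',np.hstack([A,B])[:,:,::-1])
E
```

```text
time_s: 23.35
eef_pos: [400.0, 286.3, 313.2]
tcp_rot: [-0.702, 0.083, 0.703, 0.082]
contact_force: [-0.3, 0.5, 0.2]
grip_width: -0.3
time_s: 23.68
eef_pos: [400.8, 284.6, 252.6]
tcp_rot: [-0.701, 0.084, 0.703, 0.081]
contact_force: [-0.6, -0.1, 1.2]
grip_width: -0.1
```

View pics/p7.png

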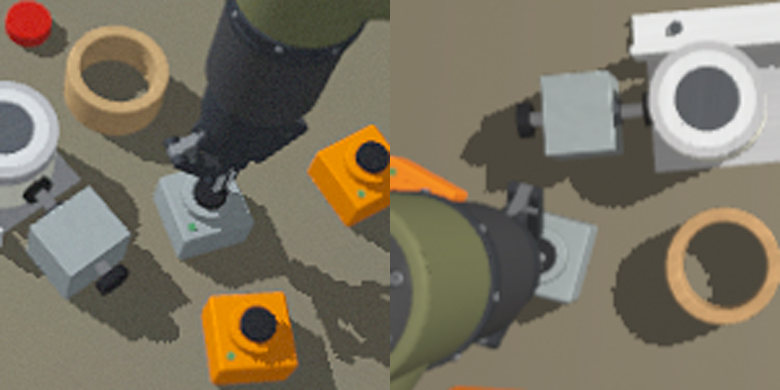

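Fingers are over the grey box's button (left crop (212,192)), and the tin is still against fence and buffer in the top view. Pressing.

```bash
python3 -m handwheel '[[1,0.5,0,0,0],[1,0.4,0,0,0],[1,0.3,0,0,0],[1,0.2,0,0,0]]'; python3 -m handwheel '[[1,0.2,0,0,0],[1,0.2,0,0,0],[1,0.2,0,0,0]]'
```

```text
time_s: 24.12
eef_pos: [401.3, 285.1, 240.6]
tcp_rot: [-0.702, 0.083, 0.702, 0.083]
contact_force: [-1.1, -0.8, 0.9]
grip_width: -0.1
time_s: 24.37
eef_pos: [401.2, 285.2, 235.1]
tcp_rot: [0.702, -0.083, -0.702, -0.083]
contact_force: [-2.1, -1.9, 3.3]
grip_width: -0.2
```

```bash
python3 -m handwheel '[[1,0.2,0,0,0],[1,0.2,0,0,0]]'; python3 -m handwheel '[[1,0.1,0,0,0],[1,0.1,0,0,0]]'
```

```text
time_s: 24.53
eef_pos: [401.3, 285.3, 234.1]
tcp_rot: [0.703, -0.082, -0.702, -0.082]
contact_force: [-15.9, -6.4, 30.2]
grip_width: 0.0
time_s: 24.7
eef_pos: [401.3, 285.3, 234.0]
tcp_rot: [0.703, -0.082, -0.701, -0.082]
contact_force: [-19.6, -9.0, 35.6]
grip_width: -0.2
```

```bash
python3 -m handwheel '[[1,-0.2,0,0,0],[1,-0.1,0,0,0]]'; python3 -m handwheel '[[1,-0.1,0,0,0],[1,-0.1,0,0,0]]';python3 -m handwheel '[[1,-0.1,0,0,0],[1,-0.1,0,0,0]]';python3 -m handwheel '[[1,-0.1,0,0,0],[1,-0.1,0,0,0]]'; python3 -m handwheel '[[1,-0.1,0,0,0],[1,-0.1,0,0,0]]'
```

```text
time_s: 24.87
eef_pos: [401.3, 285.3, 234.4]
tcp_rot: [0.703, -0.082, -0.702, -0.083]
contact_force: [-4.1, -4.2, 10.4]
grip_width: 0.1
time_s: 25.03
eef_pos: [401.3, 285.3, 234.8]
tcp_rot: [0.703, -0.082, -0.702, -0.083]
contact_force: [-1.5, -1.4, 4.8]
grip_width: 0.0
time_s: 25.2
eef_pos: [401.4, 285.3, 236.2]
tcp_rot: [0.703, -0.082, -0.702, -0.083]
contact_force: [0.1, -0.7, 3.6]
grip_width: -0.1
time_s: 25.37
eef_pos: [401.4, 285.4, 237.9]
tcp_rot: [0.702, -0.082, -0.702, -0.083]
contact_force: [1.6, 0.2, 2.5]
grip_width: -0.0
time_s: 25.53
eef_pos: [401.2, 285.4, 239.6]
tcp_rot: [0.702, -0.083, -0.702, -0.083]
contact_force: [1.2, 0.2, 1.6]
grip_width: -0.2
```

The spring curve shows a full press: about 5 N at the bottom, then falling steadily over about 6 mm. I'll lift clear, check and hand in.

```bash
python3 -m handwheel '[[1,-0.5,0,0,0],[1,-2,0,0,0],[1,-3,0,0,0],[1,-3,0,0,0],[1,-3,0,0,0],[1,0,0,0,0],[1,0,0,0,0],[1,0,0,0,0]]'; python3 - <<'E'
from h import *
a=imaging.read_camera('scene');b=imaging.read_camera('top')
A=cv2.resize(a[150:300,270:420],None,fx=2.6,fy=2.6,interpolation=cv2.INTER_CUBIC);B=cv2.resize(b[140:290,200:350],None,fx=2.6,fy=2.6,interpolation=cv2.INTER_CUBIC)
cv2.imwrite('pics/p8.png',np.hstack([A,B])[:,:,::-1])
E
```

```text
time_s: 26.2
eef_pos: [400.9, 285.3, 353.7]
tcp_rot: [-0.702, 0.083, 0.703, 0.082]
contact_force: [-0.4, -0.2, -0.2]
grip_width: -0.0
```

```bash
python3 - <<'E'
from h import *
a=cv2.imread('pics/p6.png'); b=cv2.resize(imaging.read_camera('scene')[150:300,270:420],None,fx=3.8,fy=3.8,interpolation=cv2.INTER_CUBIC)[:,:,::-1]
r=cv2.matchTemplate(np.ascontiguousarray(b),a[190:390,150:330],cv2.TM_CCOEFF_NORMED); print(cv2.minMaxLoc(r)[1],cv2.minMaxLoc(r)[3],'expect (150,190)')
print(bot.read_state()['contact_force']); print(bot.hand_in())
E
```

```text
0.9913874268531799 (150, 190) expect (150,190)
[ 1.07354317  0.51236741 -0.56233963]
the job is handed in; nothing more can be done
None
```

The job is handed in at about 26 s of the 72 s allowed. No verdict came back.

**What I did**
- I pushed the tin square to the bare end of the fence with closed fingers. Contact showed as a steady 7 N at rest.
- I slid it along the fence with the finger face turned 20° into it, steadily at about 3–4 N.
- I pressed it about 3.5 mm into the buffer, with 8–10 N at the wrist, and held it for about 1.2 s. Then I let off slowly.
- I pressed the grey box's black button and let go. The orange look-alikes were left alone.

**Last checks**
- **Button:** the spring read about 5 N at the bottom and fell over about 6 mm of release, which fits a full press.
- **Tin:** it looked upright against fence and buffer in the picture after release. Image matching just before hand-in showed it had not moved since then (shift 0 px, score 0.99).
- **Robot:** it was clear of everything, with wrist force about 1 N (noise level).

**What was off**
- Pressing the button peaked at about 36 N vertically (about 42 N in all), because I went slightly past the bottom stop.
- My first height estimate for the button top, 55 mm, was wrong. By feel it is about 67 mm.
- The force left on the buffer could not be measured directly. I inferred it from the slow let-off.
- The viewer had reached its 12-picture limit, so the final picture was checked only by image matching.

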